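# Roll the amber jar into the label printer's cradle

### The arm

A 6-joint arm with a two-finger parallel gripper is mounted at the origin on the work surface. World frame = base frame: x ahead of the robot, y to its left, z up, the work surface at z = 0. Lengths are in mm, angles in degrees, forces in N, time in s.
With the tool pointing down it reaches from about 350 to 850 mm from the base axis. Payload 8.1 kg.
Tool frame: the origin (TCP) lies at the very end of the fingers, on their centre line; the grasp point (between the pads) lies 19 mm behind it (pinch_z is the z of the grasp point in the tool frame, in mm); z points along the fingers, y is the direction in which the jaws open and shut (so a half turn about z gives the same grasp; the last joint's range is limited). The gripper opens to 85 mm and grips with 20 to 120 N. Pads are 22 mm wide; open, the fingers measure 114 mm over their backs; the gripper's body (76 mm by 85 mm) begins 54 mm behind the grasp point. The pads swing forward as they close: fully open they stand 13 mm farther back than shut.
Start: joints at [-81.154, 7.471, 85.268, -0, 87.261, -4.893], TCP at [142.525, -582.831, 231.292] pointing down, gripper open.
Joint ranges: [-169.43, 169.43], [-51.17, 129.36], [1.28, 143.12], [-76.62, 256.62], [0, 156.53], [-152.29, 152.29]. Speed limits (degrees/s): [136.94, 136.94, 159.86, 180, 180, 180].

### API

Orientations are given as [roll, pitch, yaw] about the fixed x, y, z axes, in that order (R = Rz(yaw) Ry(pitch) Rx(roll)).
In Python, from bench import * gives the robot as it stands.
- The arm moves only by the shell command python3 -m creep 'ROWS' [FORCE]. ROWS is a JSON object of lists of equal length, an entry for each row: "translation": the shift along the tool's x, y, z in mm, a list of three; "rotation": the turn, a rotation vector about the tool's x, y, z in rad, a list of three; "claw": the finger opening in mm, from 0 to 85.4. In form: {"translation": [[dx, dy, dz], ...], "rotation": [[ax, ay, az], ...], "claw": [claw, ...]}. A call has 1 to 10 rows; each row shifts and turns the commanded pose from where the row before left it, along the tool's axes as they then stand; what a row does not reach is not made up. A row lasts 1/10 s, in which the tool goes at most 50 mm and 8.59 degrees, less where a joint would pass 70% of its speed; a pose out of reach is approached as far as the arm can. A call is refused whole if a number of a shift passes 50 or a number of a turn 0.15, either way. A call with a gripper value outside its range is refused whole. The fingers move at their own pace and stop on an object; FORCE is the grip in N (left out, the last holds). Time passes only in rows, so rows that do not move let the fingers close. It gives the time, the measured TCP pose, the force and the opening at its end, in the units of the state.
- sense(): the state, without advancing time (a new reading comes with each control period).
- snapshot(name): name is "scene" or "top"; returns a dict with "frame" (420x560x3 uint8, red, green, blue), "intrinsics" (3x3 intrinsics, pixels), "extrinsics" (4x4, takes a point from camera to world coordinates). Camera axes: x right, y up, looking along -z (the intrinsics and any distortion apply to the point x, -y, -z); pixel columns grow to the right and rows downward; lengths in mm; the calibration is good to about 2 mm. A picture is of the moment at which its call begins. There is no depth.
- hand_in(): hands the job in, once; it reports no verdict.
The state is a dict: "time": time; "joint_pos": joint angles; "qd": joint speeds; "joint_efforts": joint torques, N m; "tool_pos": TCP position; "tcp_rot": TCP orientation; "ft_force": force on the tool from outside, world axes, zero at the start; "wrist_torque": the same for the moment, N m; "finger_gap": finger opening in mm.
Only numpy, scipy, OpenCV 4.12 (cv2) and the standard library are available. Lean on these libraries where they do the work, as an engineer would, in place of code of your own. Each camera call takes 0.05 s, during which the arm holds its last target.

### The job

Load the lying amber glass jar into the label printer's cradle: with the flat of your fingertips on top of it, roll it gently along the bench, over the low entry bead and down against the stop rail - neither shoving it from behind nor lifting it. Then push it lengthwise by its cap end until its base is against the end plate, and leave it lying there at rest. It is glass, so press and push only lightly (about 5 to 12 N, always well under 30 N) and disturb nothing else on the bench.

Things in the scene. Friction and masses are not known exactly. Their poses are not given: they have to be found in the camera images.
- jar: Lying amber glass jar with white screw cap, 100 mm diameter, 140 mm long, 0.35 to 0.65 kg. Origin: middle of its axis, 50 mm above the bench. Own x runs along the axis to the flat base (x = +70 mm); the cap end (x = -70 mm) faces the robot. Own y, z turn as it rolls. It starts 80 to 125 mm from home in cradle y, 22 to 40 mm short of home in cradle x, parallel to the cradle within 0.04 rad.
- jar_barrel (a point): On the jar's axis, in the middle of its 112 mm long barrel of full 100 mm diameter (own x -42 to +70 mm): press on its top, 50 mm above this point; 1 mm deeper adds some 10 N. The jar rolls freely and advances half as far as a hand that does not slip on its top, so the hand runs ahead of it: stop, lift, go back over the jar and stroke again.
- jar_cap (a point): Centre of the outer face of the cap (own x = -70 mm). The cap is 90 mm in diameter, 28 mm long; push here along own x. Sliding the seated jar takes 3 to 8 N; the force climbs further, and sharply, at the end plate.
- cradle: Grey label printer, fixed, with a jar cradle at its side. Origin: on the bench below the middle of a home jar's axis. x: along the home jar's axis, away from the robot; y: to the open loading side where the jar waits; z up. Home jar: x = 0, y = 0 to 3, z = 50 mm. All rigid. Housing 150 mm high at y = -150 to -330, x = -115 to +95 mm; shelf 22 mm high between it and the rail.
- bead (a point): Middle of the entry bead's foot: half-round steel bar along cradle x, centre line at cradle y = 23 mm, 4 mm high, 8 mm wide, from cradle x = -100 to +80 mm. The jar's axis begins to climb at cradle y = 43 mm, is 4 mm higher at y = 23 mm, then comes down by itself into the seat if let go. Under a 9 N press the hand feels 2 to 4 N of side push on the climb, pull past the crest.
- stop (a point): Middle of the stop rail's face, at the jar axis' height: an aluminium wall along cradle x, face at cradle y = -50 mm, 12 mm thick, 65 mm high, cradle x = -100 to +80 mm. A seated jar's side lies within 3 mm of it.
- end_plate (a point): Point of the end plate that the home jar's base touches at its centre (cradle x = +70 mm, y = 0, z = 50 mm): upright aluminium plate, 8 mm thick, 55 mm high, cradle y = -60 to +15 mm.
- vial: Bystander, loose, to be left alone: small amber vial, 32 mm diameter, 60 mm tall, upright; origin at the centre of its underside
- beaker: Bystander, loose, to be left alone: glass beaker, 70 mm rim, 90 mm tall; origin at the centre of its underside
- dish: Bystander, loose, to be left alone: flat clear covered dish, 90 mm diameter, 16 mm tall; origin at the centre of its underside
- tipbox: Bystander, loose, to be left alone: closed blue box, 120 x 85 x 60 mm; origin at the centre of its underside
- tape: Bystander, loose, to be left alone: roll of paper tape lying flat, 80 mm diameter, 20 mm tall; origin at the centre of its underside
- forceps: Bystander, loose, to be left alone: steel forceps lying flat, 130 mm long, 6 mm thick; origin at the centre of its underside
Mind the look-alikes: they are no part of the job. Leave any yellow look-alike of the jar alone.

How it is judged (in metres and radians):
On the way:
1. the jar lies in the cradle, between the entry bead and the stop rail (y of jar in the frame of cradle between -0.004 and 0.005 m and z of jar in the frame of cradle below 0.053 m and angle between the x axis of jar and the x axis of cradle, either way round below 0.06 rad), for 0.2 s.
At the end, for the whole second after the job is handed in: The jar lies on the bench between bead and stop rail (axis within 5 mm of home along cradle y, not more than 3 mm high, parallel to the rail within 0.06 rad), its base within 4 mm of the end plate, at rest (all of step 1 and x of jar in the frame of cradle between -0.004 and 0.004 m and linear speed of jar below 0.01 m/s); the robot touches nothing.
It fails at once if the glass jar is pressed or pushed with more than 30 N (contact force between any of the fingers, the arm and jar above 30 N).
It fails at once if before it is past the entry bead the jar is touched with the grasp point lower than the jar's top (shoved from the side or grasped instead of rolled from on top) (contact force between any of the fingers, the arm and jar above 1 N and y of jar in the frame of cradle above 0.012 m and height (world z) of the grasp point below 0.1 m).
It fails at once if the jar is lifted or thrown: more than 15 mm off the bench (z of jar in the frame of cradle above 0.065 m).
It fails at once if the jar runs away or bangs: faster than 0.45 m/s (linear speed of jar above 0.45 m/s).
It fails at once if a bystander is moved by more than 20 mm (distance of any of vial, beaker, dish, tipbox, tape, forceps from where it was at the start of the episode above 0.02 m).
It also fails if it takes over 72 s, if anything falls off the work surface, if the arm or the gripper's body presses on something with over 40 N, if the wrist force passes 120 N, or if a joint passes its speed limit or range.

## Working session

There is one attempt and no reset: what is moved stays moved. The work goes in short steps, Python scripts to look and compute and a shell command to move; the robot and the scene stay as the last step left them, time stands still between calls to the robot, and variables do not carry over. Pictures are saved under pics/ and viewed, and the job is handed in when it is done.

```bash
mkdir -p pics; ls
python3 - <<'E'
from bench import *
import cv2
print(sense())
for n in("scene","top"):
    s=snapshot(n); cv2.imwrite(f"pics/{n}0.png",s["frame"][:,:,::-1]); print(s["intrinsics"],s["extrinsics"],[k for k in s])
E
```

```text
pics
{'time': 0.0, 'joint_pos': array([-8.11537084e+01,  7.51613281e+00,  8.53304019e+01, -2.18432320e-03,
        8.72602741e+01, -4.89306148e+00]), 'qd': array([-0.05083718,  0.03997777, -0.00160693, -0.01605372, -0.05329633,
        0.03916513]), 'joint_efforts': array([ 1.70749594e-03, -5.69399071e+01, -5.00545979e+01, -7.93343725e-05,
        1.50383130e-02,  1.71107109e-05]), 'tool_pos': array([ 142.4261168 , -582.28194158,  230.22297962]), 'tcp_rot': array([-1.79893394e+02, -6.93670934e-03,  1.37394531e+01]), 'ft_force': array([ 0.0926792 , -0.09822544, -0.13295839]), 'wrist_torque': array([ 0.04185167, -0.00046408, -0.02308143]), 'finger_gap': 85.23821705174045}
[[401.90099161   0.         278.33334287]
 [  0.         401.90099161 212.92736935]
 [  0.           0.           1.        ]] [[ 7.22885586e-01 -4.55707938e-01  5.19390706e-01  9.65258084e+02]
 [ 6.90947919e-01  4.82439519e-01 -5.38370767e-01 -3.25023597e+02]
 [-5.23477063e-03  7.48052395e-01  6.63619026e-01  5.69984138e+02]
 [ 0.00000000e+00  0.00000000e+00  0.00000000e+00  1.00000000e+00]] ['frame', 'intrinsics', 'extrinsics']
[[387.5606313    0.         278.2316615 ]
 [  0.         387.5606313  212.72656133]
 [  0.           0.           1.        ]] [[ 7.69907650e-03  9.87514695e-01 -1.57338651e-01  4.39798911e+02]
 [-9.99969626e-01  7.41234455e-03 -2.40909323e-03  6.81326942e+01]
 [-1.21276667e-03  1.57352420e-01  9.87541769e-01  9.13661687e+02]
 [ 0.00000000e+00  0.00000000e+00  0.00000000e+00  1.00000000e+00]] ['frame', 'intrinsics', 'extrinsics']
```

View pics/scene0.png

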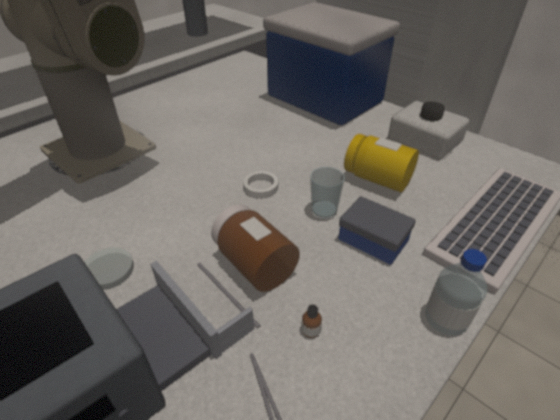

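View pics/top0.png

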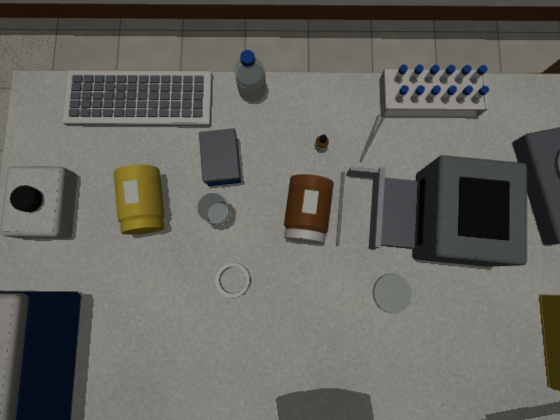

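Run:
```python
from bench import *
import cv2
s=snapshot("top")["frame"][:,:,::-1]
cv2.imwrite("pics/topz.png",cv2.resize(s[150:260,270:430],None,fx=5,fy=5,interpolation=cv2.INTER_CUBIC))
s=snapshot("scene")["frame"][:,:,::-1]
cv2.imwrite("pics/scz.png",cv2.resize(s[190:350,140:330],None,fx=4,fy=3.7,interpolation=cv2.INTER_CUBIC))
```

```text
(no output)
```

View pics/topz.png

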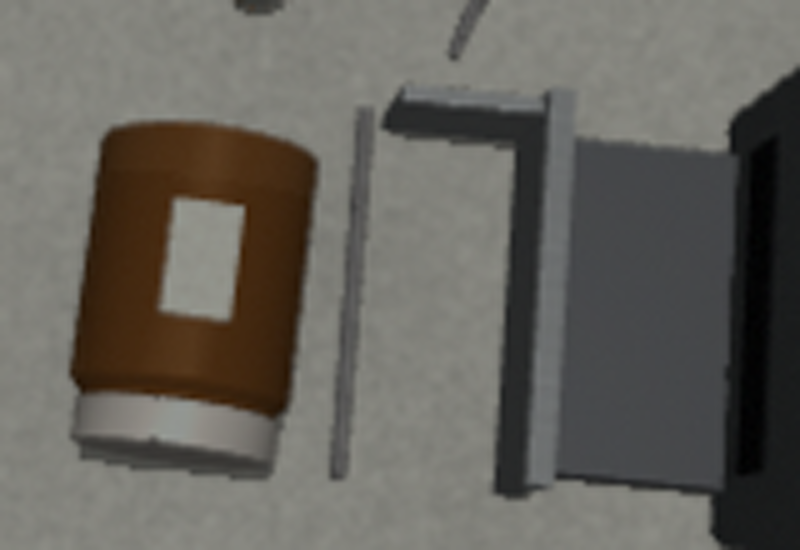

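View pics/scz.png

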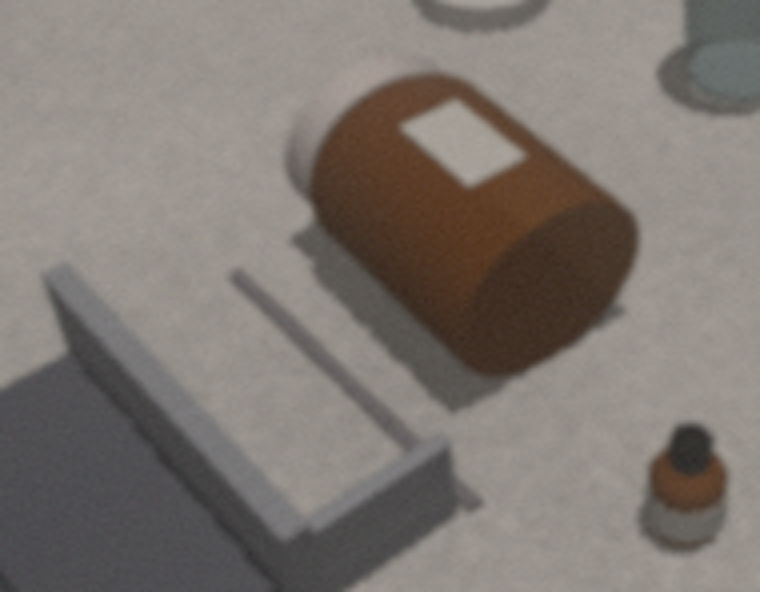

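```bash
cat > h.py <<'E'
from bench import *
import numpy as np, cv2
from scipy.optimize import least_squares
def ray(s,u,v):
    K=s["intrinsics"];T=s["extrinsics"]
    d=np.array([(u-K[0,2])/K[0,0],-(v-K[1,2])/K[1,1],-1.])
    d=T[:3,:3]@d; return T[:3,3],d/np.linalg.norm(d)
def onz(s,u,v,z):
    c,d=ray(s,u,v); return c+d*(z-c[2])/d[2]
def z2(p): return (p[0]+.5)/5-.5+270,(p[1]+.5)/5-.5+150
def zs(p): return (p[0]+.5)/4-.5+140,(p[1]+.5)/3.7-.5+190
def proj(s,P):
    K=s["intrinsics"];T=s["extrinsics"]
    q=T[:3,:3].T@(np.asarray(P,float)-T[:3,3]); 
    return K[0,2]+K[0,0]*q[0]/-q[2],K[1,2]-K[1,1]*q[1]/-q[2]
E
python3 - <<'E'
from h import *
t=snapshot("top");sc=snapshot("scene")
T=lambda p,z:onz(t,*z2(p),z)
S=lambda p,z:onz(sc,*zs(p),z)
A={"bead far":(T((366,107),3),80,23),"bead near":(T((339,478),3),-100,23),
"rail L far":(T((549,92),65),80,-50),"rail L near":(T((527,488),65),-100,-50),
"rail R far":(T((575,92),65),80,-62),"rail R near":(T((553,487),65),-100,-62),
"ep tipfar":(T((405,88),55),78,15),
"s rail near R":(S((45,278),65),-100,-62),"s rail near L":(S((70,263),65),-100,-50),
"s rail far R":(S((280,537),65),80,-62),"s bead near":(S((237,270),3),-100,23),"s bead far":(S((474,507),3),80,23),
"s ep tip far":(S((448,450),55),78,15),"s ep tip near":(S((440,437),55),70,15)}
for k,v in A.items(): print(k,v[0].round(1))
def f(p,full=False):
    c,s_=np.cos(p[2]),np.sin(p[2])
    return np.concatenate([[p[0]+c*x-s_*y-P[0],p[1]+s_*x+c*y-P[1]] for P,x,y in A.values()])
r=least_squares(f,[500,-80,0],loss="soft_l1",f_scale=2); print("cradle",r.x,np.degrees(r.x[2])); print(f(r.x).reshape(-1,2).round(1))
# jar
E_=[ray(t,*z2(p)) for p in [(103,140),(88,255),(74,380),(317,165),(304,280),(291,405)]]
def g(p):
    a=np.array([np.cos(p[1]),np.sin(p[1]),0]);o=np.array([500,p[0],50])
    out=[]
    for c,d in E_:
        n=np.cross(a,d);n/=np.linalg.norm(n); out.append(abs(n@(c-o))-50)
    return out
rj=least_squares(g,[0,0]);print("jar y@500, yaw",rj.x,np.array(g(rj.x)).round(1))
# base end at top z100 / cap
print("base top edge",T((207,122),100),"cap/barrel", T((185,388),100),"s base top", S((598,205),100))
print("cap top edge",T((175,450),95))
E
```

```text
bead far [688.3 -85.1   3. ]
bead near [508.7 -69.1   3. ]
rail L far [ 679.  -157.5   65. ]
rail L near [ 500.3 -141.9   65. ]
rail R far [ 679.1 -169.2   65. ]
rail R near [ 500.8 -153.3   65. ]
ep tipfar [683.2 -94.4  55. ]
s rail near R [ 505.9 -153.9   65. ]
s rail near L [ 505.8 -141.7   65. ]
s rail far R [ 678.7 -169.5   65. ]
s bead near [510.2 -68.1   3. ]
s bead far [688.7 -87.2   3. ]
s ep tip far [687.8 -97.2  55. ]
s ep tip near [681.  -94.9  55. ]
cradle [ 6.06649496e+02 -1.01435681e+02 -9.79444956e-02] -5.611806226974672
[[ 0.2 -1.2]
 [ 0.6  0.4]
 [ 2.4 -1.6]
 [ 1.9  0.5]
 [ 1.1 -1.8]
 [ 0.2 -0.1]
 [ 2.5  0.2]
 [-4.9  0.5]
 [-3.6  0.3]
 [ 1.5 -1.5]
 [-0.8 -0.7]
 [-0.2  0.8]
 [-2.1  3. ]
 [-3.2  1.6]]
jar y@500, yaw [12.8570593  -0.11680674] [-1.1 -0.7 -1.4 -0.8 -1.2 -1.1]
base top edge [ 6.54671525e+02 -1.10583581e-02  1.00000000e+02] cap/barrel [538.91466717   9.93383729 100.        ] s base top [664.13855785  11.6973689  100.        ]
cap top edge [513.08499634  13.90739139  95.        ]
```

```bash
python3 -m creep '{"translation":[[15,-12,0],[29,-23.3,0],[29,-23.3,0],[29,-23.3,0],[29,-23.3,0],[29,-23.3,0],[29,-23.3,0],[29,-23.3,0],[29,-23.3,0],[29,-23.3,0]],"rotation":[[0,0,0],[0,0,0],[0,0,0],[0,0,0],[0,0,0],[0,0,0],[0,0,0],[0,0,0],[0,0,0],[0,0,0]],"claw":[50,50,50,50,50,50,50,50,50,50]}' 40
python3 -m creep '{"translation":[[29,-23.3,0],[29,-23.3,0],[29,-23.3,0],[29,-23.3,0],[29,-23.3,0],[29,-23.3,0],[29,-23.3,0],[29,-23.3,0],[29,-23.3,0],[29,-23.3,0]],"rotation":[[0,0,0],[0,0,0],[0,0,0],[0,0,0],[0,0,0],[0,0,0],[0,0,0],[0,0,0],[0,0,0],[0,0,0]],"claw":[50,50,50,50,50,50,50,50,50,50]}'
python3 -m creep '{"translation":[[0,0,0],[0,0,0],[0,0,0],[0,0,0],[0,0,0],[0,0,0],[0,0,0],[0,0,0],[0,0,0],[0,0,0]],"rotation":[[0,0,-0.135],[0,0,-0.135],[0,0,-0.135],[0,0,-0.135],[0,0,-0.135],[0,0,-0.135],[0,0,-0.135],[0,0,-0.135],[0,0,-0.135],[0,0,0]],"claw":[50,50,50,50,50,50,50,50,50,50]}'
```

```text
time: 1.3
tool_pos: [358.7, -300.6, 231.4]
tcp_rot: [180.0, -0.0, 13.7]
ft_force: [0.6, 0.1, 0.8]
finger_gap: 50.1
time: 2.3
tool_pos: [585.1, -5.3, 231.3]
tcp_rot: [180.0, -0.0, 13.7]
ft_force: [-0.0, -0.0, 0.4]
finger_gap: 50.2
time: 3.3
tool_pos: [584.3, -6.7, 231.2]
tcp_rot: [-180.0, 0.0, 83.5]
ft_force: [0.5, -0.4, 1.4]
finger_gap: 49.9
```

```bash
python3 -m creep '{"translation":[[6,4.5,20],[6.5,4.5,30],[6,4.5,30],[0,0,20],[0,0,0]],"rotation":[[0,0,0],[0,0,0],[0,0,0],[0,0,0],[0,0,0]],"claw":[50,50,50,50,50]}'
python3 - <<'E'
from h import *
for n in("scene","top"):
    s=snapshot(n)["frame"][:,:,::-1]; s=s[150:340,150:340] if n=="scene" else s[150:260,270:430]
    cv2.imwrite(f"pics/{n}1.png",cv2.resize(s,None,fx=3.1 if n=="scene" else 5,fy=3.1 if n=="scene" else 5,interpolation=cv2.INTER_CUBIC))
print(sense())
E
```

```text
time: 3.8
tool_pos: [597.2, 10.5, 127.1]
tcp_rot: [-179.6, 0.0, 83.2]
ft_force: [-1.2, -0.3, 0.2]
finger_gap: 49.9
{'time': 3.9, 'joint_pos': array([-3.93628248e+00,  1.12892567e+01,  9.16280618e+01, -2.30609695e-06,
        7.71206830e+01,  2.84803112e+00]), 'qd': array([-2.15872388e-01, -1.41594879e+00, -1.64421597e+00,  2.32135470e-02,
        4.14877905e-05, -6.38881061e-01]), 'joint_efforts': array([ 1.31592918e-01, -5.58429337e+01, -4.57391775e+01,  9.91786423e-03,
       -7.10317050e-03,  6.47890521e-02]), 'tool_pos': array([599.74392277,  10.05304407, 131.50771484]), 'tcp_rot': array([-1.79962046e+02,  1.89042850e-03,  8.32156875e+01]), 'ft_force': array([-0.08981273,  0.05345971,  0.66626161]), 'wrist_torque': array([-0.06860615,  0.01913697,  0.00100786]), 'finger_gap': 49.91644066236632}
```

View pics/scene1.png

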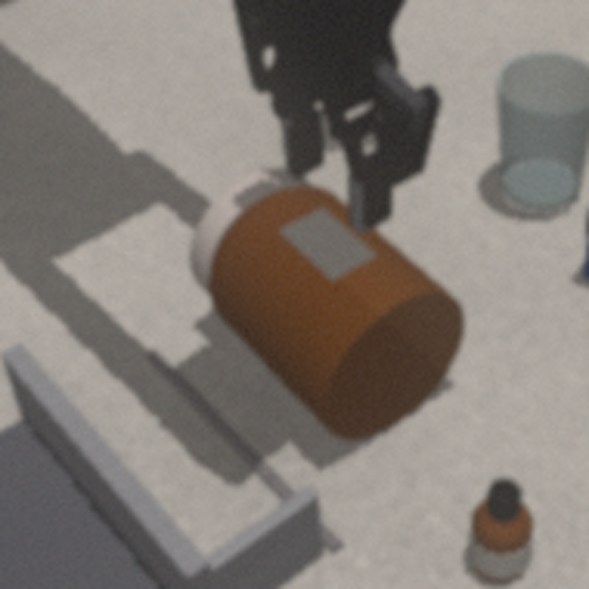

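View pics/top1.png

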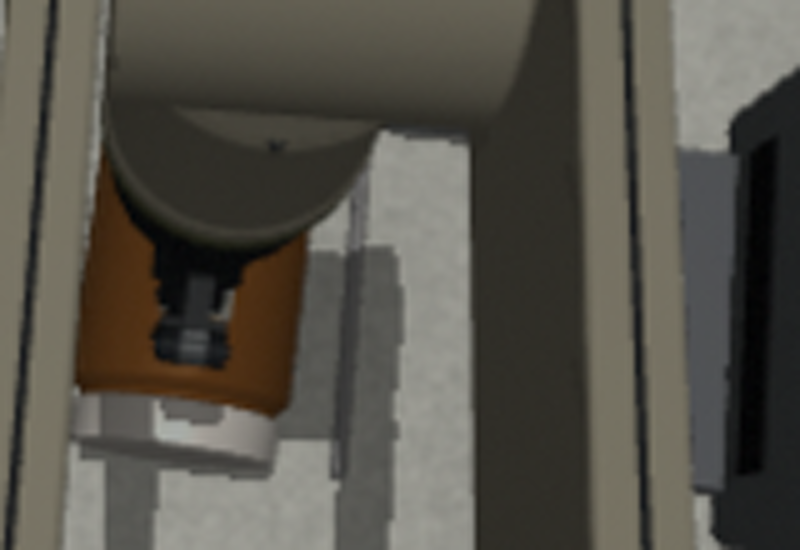

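```bash
python3 -m creep '{"translation":[[0,0,7],[0,0,8],[0,0,7],[0,0,3],[0,0,0]],"rotation":[[0,0,0],[0,0,0],[0,0,0],[0,0,0],[0,0,0]],"claw":[50,50,50,50,50]}'
python3 -m creep '{"translation":[[0,0,1.5],[0,0,1],[0,0,1],[0,0,0]],"rotation":[[0,0,0],[0,0,0],[0,0,0],[0,0,0]],"claw":[50,50,50,50]}'
```

```text
time: 4.4
tool_pos: [599.3, 10.1, 105.5]
tcp_rot: [-179.9, 0.0, 83.3]
ft_force: [0.5, 0.1, 0.7]
finger_gap: 50.3
time: 4.8
tool_pos: [599.9, 10.1, 102.8]
tcp_rot: [-180.0, -0.0, 83.4]
ft_force: [0.2, -0.0, -0.1]
finger_gap: 49.7
```

```bash
python3 -m creep '{"translation":[[0,0,1],[0,0,1],[0,0,1],[0,0,0]],"rotation":[[0,0,0],[0,0,0],[0,0,0],[0,0,0]],"claw":[50,50,50,50]}'
python3 -m creep '{"translation":[[0,0,1],[0,0,0]],"rotation":[[0,0,0],[0,0,0]],"claw":[50,50]}'
```

```text
time: 5.2
tool_pos: [599.7, 10.1, 99.6]
tcp_rot: [-180.0, 0.0, 83.4]
ft_force: [0.2, 0.1, -0.3]
finger_gap: 49.8
time: 5.4
tool_pos: [599.8, 10.1, 98.6]
tcp_rot: [-180.0, -0.0, 83.4]
ft_force: [0.0, 0.6, -0.5]
finger_gap: 49.7
```

```bash
python3 -m creep '{"translation":[[0,0,1],[0,0,0.5],[0,0,0]],"rotation":[[0,0,0],[0,0,0],[0,0,0]],"claw":[50,50,50]}'
python3 -m creep '{"translation":[[0,0,1],[0,0,0]],"rotation":[[0,0,0],[0,0,0]],"claw":[50,50]}'
python3 -m creep '{"translation":[[0,0,0.7],[0,0,0]],"rotation":[[0,0,0],[0,0,0]],"claw":[50,50]}'
```

```text
time: 5.7
tool_pos: [599.8, 10.1, 97.2]
tcp_rot: [-180.0, -0.0, 83.4]
ft_force: [0.2, 0.6, -0.2]
finger_gap: 50.2
time: 5.9
tool_pos: [600.0, 10.2, 96.9]
tcp_rot: [180.0, -0.0, 83.4]
ft_force: [-2.6, 0.4, 4.8]
finger_gap: 50.1
time: 6.1
tool_pos: [600.1, 10.2, 96.9]
tcp_rot: [180.0, -0.0, 83.4]
ft_force: [-4.3, 0.6, 8.8]
finger_gap: 49.9
```

```bash
python3 -m creep '{"translation":[[-2,0,0],[-4,0,0],[-4,0,0],[-2,0,0]],"rotation":[[0,0,0],[0,0,0],[0,0,0],[0,0,0]],"claw":[50,50,50,50]}'
python3 - <<'E'
from h import *
for n in("scene",):
    s=snapshot(n)["frame"][:,:,::-1]; s=s[150:340,150:340]
    cv2.imwrite(f"pics/{n}2.png",cv2.resize(s,None,fx=3.1,fy=3.1,interpolation=cv2.INTER_CUBIC))
E
```

```text
time: 6.5
tool_pos: [598.5, -2.0, 96.9]
tcp_rot: [180.0, -0.0, 83.4]
ft_force: [-5.3, 1.1, 10.1]
finger_gap: 49.8
```

View pics/scene2.png

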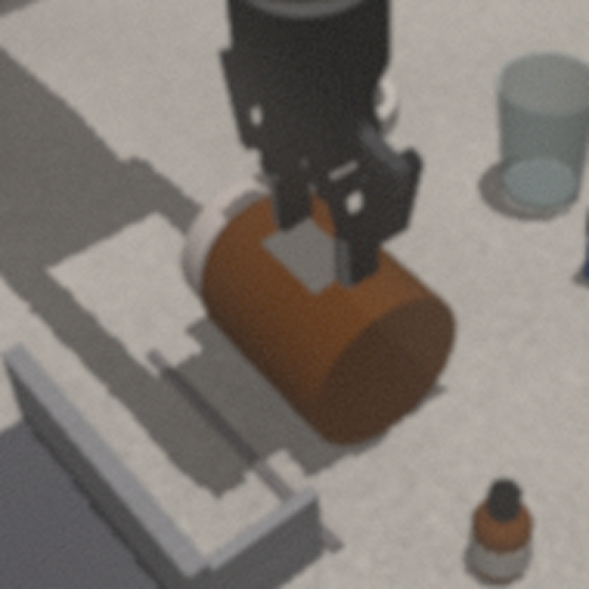

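```bash
python3 -m creep '{"translation":[[-3,0,0],[-4,0,0],[-4,0,0],[-4,0,0],[-4,0,0],[-3,0,0],[0,0,0]],"rotation":[[0,0,-0.004],[0,0,-0.004],[0,0,-0.004],[0,0,-0.004],[0,0,-0.004],[0,0,0],[0,0,0]],"claw":[50,50,50,50,50,50,50]}'
```

```text
time: 7.25
tool_pos: [596.2, -24.1, 96.7]
tcp_rot: [180.0, 0.0, 84.5]
ft_force: [-5.0, -0.2, 9.1]
finger_gap: 49.7
```

```bash
python3 -m creep '{"translation":[[-3,0,0],[-3,0,0],[0,0,0]],"rotation":[[0,0,0],[0,0,0],[0,0,0]],"claw":[50,50,50]}'
python3 -m creep '{"translation":[[0,0,-1],[0,0,-6],[0,0,-8],[0,0,0]],"rotation":[[0,0,0],[0,0,0],[0,0,0],[0,0,0]],"claw":[50,50,50,50]}'
python3 - <<'E'
from h import *
for n in("scene","top"):
    s=snapshot(n)["frame"][:,:,::-1]; s=s[190:350,140:330] if n=="scene" else s[150:260,270:430]
    cv2.imwrite(f"pics/{n}3.png",cv2.resize(s,None,fx=4 if n=="scene" else 5,fy=3.7 if n=="scene" else 5,interpolation=cv2.INTER_CUBIC))
E
```

```text
time: 7.55
tool_pos: [595.5, -30.1, 96.5]
tcp_rot: [180.0, 0.0, 84.5]
ft_force: [-4.8, -0.2, 7.7]
finger_gap: 50.0
time: 7.95
tool_pos: [596.7, -29.8, 112.4]
tcp_rot: [179.8, 0.0, 84.5]
ft_force: [1.2, 1.0, 0.0]
finger_gap: 49.6
```

View pics/scene3.png

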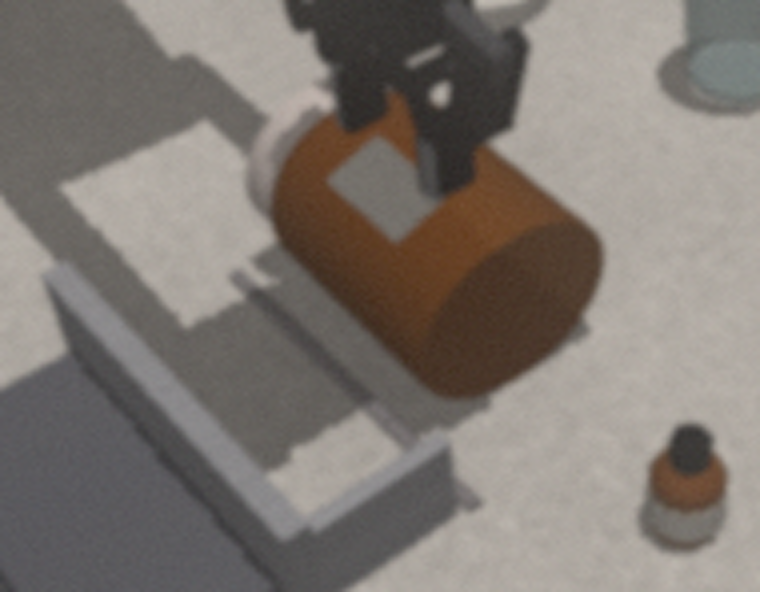

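View pics/top3.png

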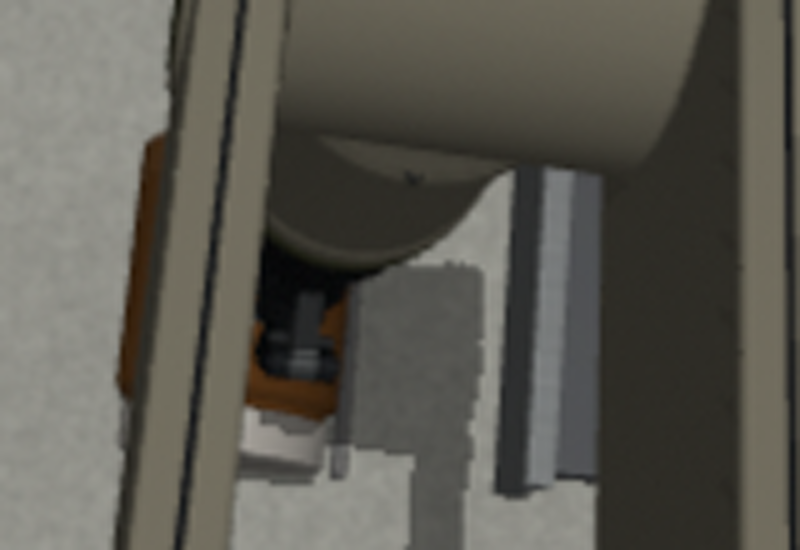

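```bash
python3 -m creep '{"translation":[[11,0,0],[11,0,0],[0,0,6],[0,0,6],[0,0,1.5],[0,0,1],[0,0,0]],"rotation":[[0,0,0],[0,0,0],[0,0,0],[0,0,0],[0,0,0],[0,0,0],[0,0,0]],"claw":[50,50,50,50,50,50,50]}'
```

```text
time: 8.75
tool_pos: [597.5, -7.9, 96.7]
tcp_rot: [-180.0, 0.0, 84.5]
ft_force: [-4.5, 1.0, 10.3]
finger_gap: 50.2
```

```bash
python3 -m creep '{"translation":[[-3,0,0],[-4,0,0],[-4,0,0],[-4,0,0],[-4,0,0],[-3,0,0],[0,0,0]],"rotation":[[0,0,-0.003],[0,0,-0.003],[0,0,-0.003],[0,0,-0.003],[0,0,-0.003],[0,0,0],[0,0,0]],"claw":[50,50,50,50,50,50,50]}'
python3 -m creep '{"translation":[[-3,0,0],[-4,0,0],[-4,0,0],[-4,0,0],[-4,0,0],[-3,0,0],[0,0,0]],"rotation":[[0,0,0],[0,0,0],[0,0,0],[0,0,0],[0,0,0],[0,0,0],[0,0,0]],"claw":[50,50,50,50,50,50,50]}'
python3 -m creep '{"translation":[[0,0,-1],[0,0,-6],[0,0,-8],[0,0,0]],"rotation":[[0,0,0],[0,0,0],[0,0,0],[0,0,0]],"claw":[50,50,50,50]}'
python3 - <<'E'
from h import *
for n in("scene","top"):
    s=snapshot(n)["frame"][:,:,::-1]; s=s[190:350,140:330] if n=="scene" else s[150:260,270:430]
    cv2.imwrite(f"pics/{n}4.png",cv2.resize(s,None,fx=4 if n=="scene" else 5,fy=3.7 if n=="scene" else 5,interpolation=cv2.INTER_CUBIC))
E
```

```text
time: 9.45
tool_pos: [595.2, -30.3, 96.9]
tcp_rot: [-179.9, 0.0, 85.3]
ft_force: [-7.8, 0.7, 12.3]
finger_gap: 49.9
time: 10.15
tool_pos: [593.2, -52.4, 96.5]
tcp_rot: [-179.9, 0.0, 85.3]
ft_force: [-7.6, 0.4, 11.0]
finger_gap: 49.9
time: 10.55
tool_pos: [595.0, -51.8, 112.7]
tcp_rot: [179.9, 0.0, 85.4]
ft_force: [0.5, 0.1, 0.6]
finger_gap: 49.7
```

View pics/scene4.png

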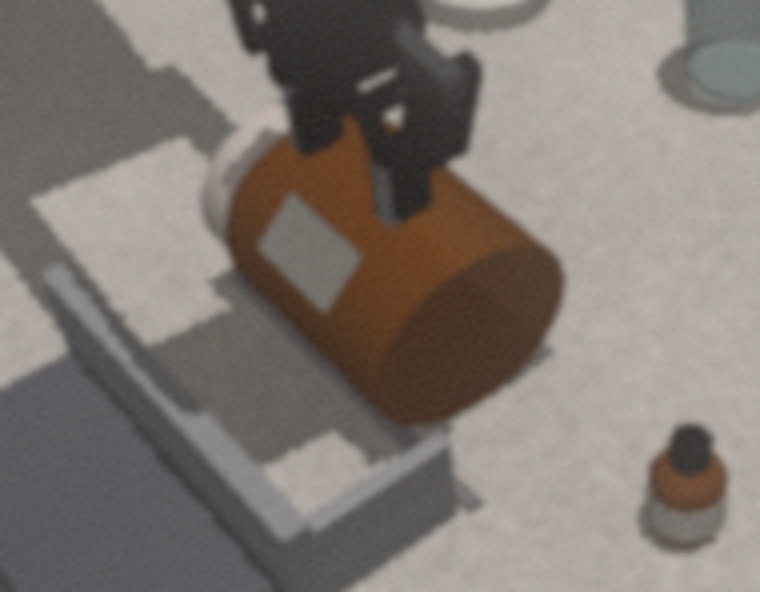

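View pics/top4.png

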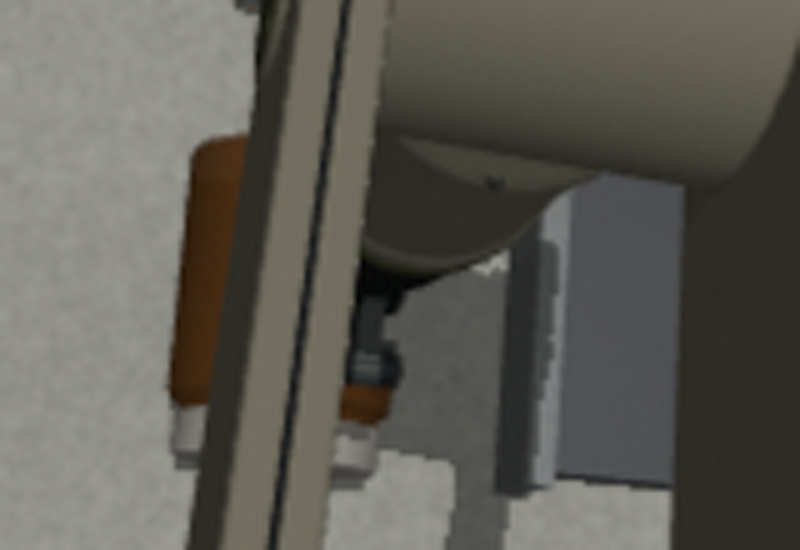

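```bash
cat > jm.py <<'E'
from h import *
def jar(t,pts):
    E_=[ray(t,*z2(p)) for p in pts]
    def g(p):
        a=np.array([np.cos(p[1]),np.sin(p[1]),0]);o=np.array([598,p[0],50]);out=[]
        for c,d in E_:
            n=np.cross(a,d);n/=np.linalg.norm(n); n=n if n[1]>0 else -n; out.append(n@(c-o)-49)
        return out
    r=least_squares(g,[0,-.1]); y=r.x[0]
    th=np.radians(-5.2); dx,dy=598-606.6,y+101.4
    return "jar y@598 %.1f yaw %.2f deg cradle y %.1f"%(y,np.degrees(r.x[1]),-np.sin(th)*dx+np.cos(th)*dy)
E
python3 - <<'E'
from jm import *
t=snapshot("top")
print(jar(t,[(103,140),(88,255),(74,380)]),jar(t,[(190,160),(181,270),(171,385)]))
E
```

```text
jar y@598 1.3 yaw -6.54 deg cradle y 101.5 jar y@598 -41.1 yaw -4.94 deg cradle y 59.2
```

```bash
python3 -m creep '{"translation":[[11,0,0],[11,0,0],[0,0,6],[0,0,6],[0,0,1.5],[0,0,0.8],[0,0,0]],"rotation":[[0,0,0],[0,0,0],[0,0,0],[0,0,0],[0,0,0],[0,0,0],[0,0,0]],"claw":[50,50,50,50,50,50,50]}'
python3 -m creep '{"translation":[[-3,0,0],[-4,0,0],[-4,0,0],[-4,0,0],[-4,0,0],[-3,0,0],[-2,0,0],[0,0,0]],"rotation":[[0,0,0],[0,0,0],[0,0,0],[0,0,0],[0,0,0],[0,0,0],[0,0,0],[0,0,0]],"claw":[50,50,50,50,50,50,50,50]}'
python3 - <<'E'
from h import *
for n in("scene","top"):
    s=snapshot(n)["frame"][:,:,::-1]; s=s[190:350,140:330] if n=="scene" else s[150:260,270:430]
    cv2.imwrite(f"pics/{n}5.png",cv2.resize(s,None,fx=4 if n=="scene" else 5,fy=3.7 if n=="scene" else 5,interpolation=cv2.INTER_CUBIC))
E
```

```text
time: 11.4
tool_pos: [595.4, -29.9, 96.8]
tcp_rot: [-179.9, 0.0, 85.4]
ft_force: [-3.2, 0.7, 4.3]
finger_gap: 50.0
time: 12.2
tool_pos: [593.0, -54.2, 97.0]
tcp_rot: [-179.9, 0.0, 85.3]
ft_force: [-5.8, 0.8, 8.4]
finger_gap: 49.5
```

View pics/scene5.png

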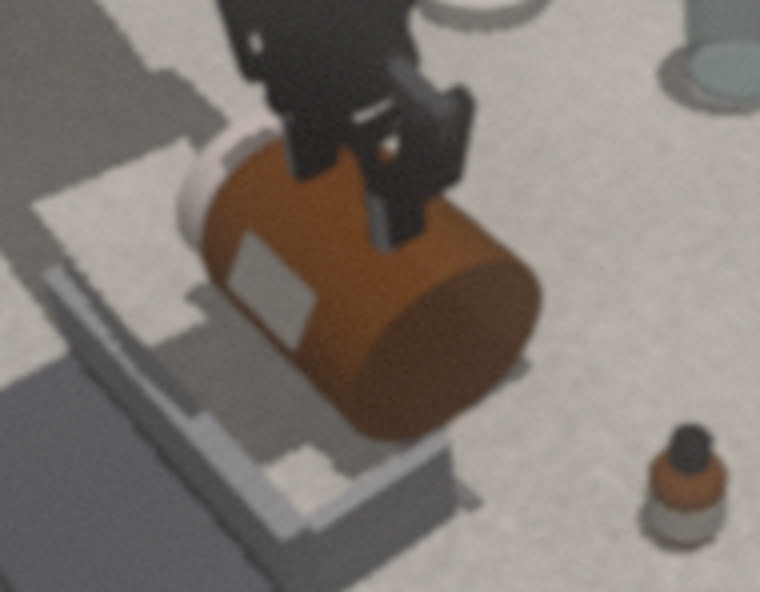

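View pics/top5.png

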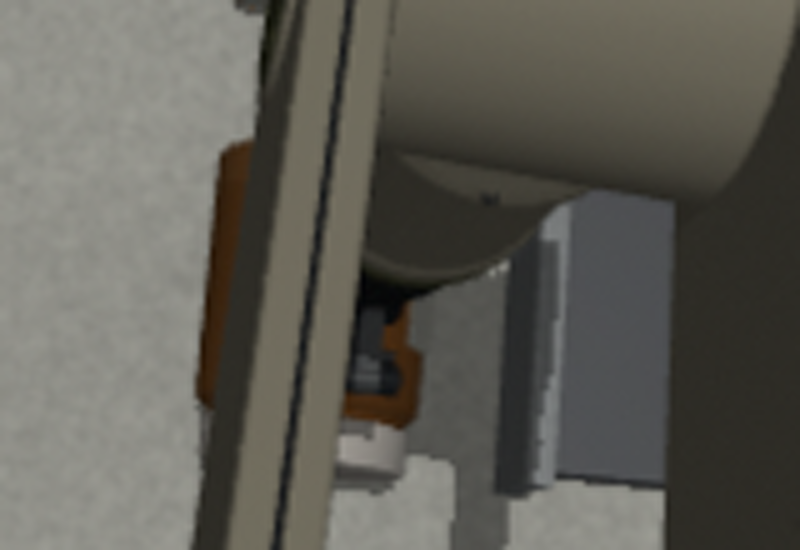

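```bash
python3 -m creep '{"translation":[[-2,0,0],[-2,0,0],[0,0,0]],"rotation":[[0,0,0],[0,0,0],[0,0,0]],"claw":[50,50,50]}'
python3 -m creep '{"translation":[[0,0,-1],[0,0,-5],[0,0,-6],[8,0,0],[8,0,0],[0,0,6],[0,0,3],[0,0,1.5],[0,0,0]],"rotation":[[0,0,0],[0,0,0],[0,0,0],[0,0,0],[0,0,0],[0,0,0],[0,0,0],[0,0,0],[0,0,0]],"claw":[50,50,50,50,50,50,50,50,50]}'
```

```text
time: 12.6
tool_pos: [592.6, -58.1, 97.0]
tcp_rot: [-179.9, 0.0, 85.3]
ft_force: [-6.1, -0.3, 8.2]
finger_gap: 50.3
time: 13.5
tool_pos: [594.3, -41.7, 97.5]
tcp_rot: [-179.9, -0.0, 85.4]
ft_force: [-0.3, 0.6, -0.1]
finger_gap: 49.7
```

```bash
python3 -m creep '{"translation":[[-2,0,0],[0,0,0.8],[0,0,0.6],[0,0,0]],"rotation":[[0,0,0],[0,0,0],[0,0,0],[0,0,0]],"claw":[50,50,50,50]}'
```

```text
time: 13.9
tool_pos: [594.7, -43.8, 97.0]
tcp_rot: [180.0, 0.0, 85.3]
ft_force: [1.2, -0.3, 0.6]
finger_gap: 50.1
```

```bash
python3 -m creep '{"translation":[[0,0,0.7],[0,0,0]],"rotation":[[0,0,0],[0,0,0]],"claw":[50,50]}'
python3 -m creep '{"translation":[[-1,0,0.2],[-2,0,0],[0,0,0]],"rotation":[[0,0,0],[0,0,0],[0,0,0]],"claw":[50,50,50]}'
```

```text
time: 14.1
tool_pos: [594.8, -43.7, 96.8]
tcp_rot: [180.0, 0.0, 85.4]
ft_force: [-1.2, 0.1, 3.4]
finger_gap: 49.8
time: 14.4
tool_pos: [594.4, -46.3, 96.9]
tcp_rot: [180.0, -0.0, 85.4]
ft_force: [-4.4, 2.6, 7.9]
finger_gap: 50.2
```

```bash
python3 -m creep '{"translation":[[-2,0,-0.2],[-2,0,-0.4],[0,0,0]],"rotation":[[0,0,0],[0,0,0],[0,0,0]],"claw":[50,50,50]}'
```

```text
time: 14.7
tool_pos: [594.1, -50.2, 97.7]
tcp_rot: [180.0, -0.0, 85.4]
ft_force: [-4.9, 3.6, 9.3]
finger_gap: 50.2
```

```bash
python3 -m creep '{"translation":[[-2,0,-0.35],[-2,0,-0.35],[0,0,0]],"rotation":[[0,0,0],[0,0,0],[0,0,0]],"claw":[50,50,50]}'
```

```text
time: 15.0
tool_pos: [593.7, -54.3, 98.4]
tcp_rot: [180.0, -0.0, 85.4]
ft_force: [-5.0, 2.8, 10.1]
finger_gap: 50.3
```

```bash
python3 -m creep '{"translation":[[-2,0,-0.33],[-2,0,-0.32],[0,0,0]],"rotation":[[0,0,0],[0,0,0],[0,0,0]],"claw":[50,50,50]}'
python3 -m creep '{"translation":[[-2,0,-0.3],[-2,0,-0.28],[0,0,0]],"rotation":[[0,0,0],[0,0,0],[0,0,0]],"claw":[50,50,50]}'
```

```text
time: 15.3
tool_pos: [593.4, -58.3, 99.0]
tcp_rot: [180.0, -0.0, 85.4]
ft_force: [-5.3, 3.0, 9.4]
finger_gap: 49.9
time: 15.6
tool_pos: [593.0, -62.4, 99.5]
tcp_rot: [-180.0, -0.0, 85.4]
ft_force: [-4.9, 2.2, 10.2]
finger_gap: 49.9
```

```bash
python3 -m creep '{"translation":[[-2,0,-0.22],[-2,0,-0.2],[-2,0,-0.18],[0,0,0]],"rotation":[[0,0,0],[0,0,0],[0,0,0],[0,0,0]],"claw":[50,50,50,50]}'
python3 -m creep '{"translation":[[-2,0,-0.15],[-2,0,-0.14],[-2,0,-0.12],[0,0,0]],"rotation":[[0,0,0],[0,0,0],[0,0,0],[0,0,0]],"claw":[50,50,50,50]}'
```

```text
time: 16.0
tool_pos: [592.4, -68.5, 100.1]
tcp_rot: [-180.0, -0.0, 85.4]
ft_force: [-6.0, 1.5, 9.8]
finger_gap: 50.0
time: 16.4
tool_pos: [591.9, -74.6, 100.5]
tcp_rot: [-180.0, -0.0, 85.4]
ft_force: [-6.0, 1.9, 9.0]
finger_gap: 50.3
```

```bash
python3 -m creep '{"translation":[[-2,0,-0.1],[-2,0,-0.08],[-2,0,-0.06],[0,0,0]],"rotation":[[0,0,0],[0,0,0],[0,0,0],[0,0,0]],"claw":[50,50,50,50]}'
python3 -m creep '{"translation":[[-2,0,-0.04],[-2,0,-0.02],[-2,0,0],[0,0,0]],"rotation":[[0,0,0],[0,0,0],[0,0,0],[0,0,0]],"claw":[50,50,50,50]}'
```

```text
time: 16.8
tool_pos: [591.4, -80.7, 100.7]
tcp_rot: [-180.0, 0.0, 85.4]
ft_force: [-6.6, 1.1, 8.4]
finger_gap: 50.3
time: 17.2
tool_pos: [590.8, -86.9, 100.6]
tcp_rot: [-180.0, 0.0, 85.4]
ft_force: [-6.4, -0.5, 8.0]
finger_gap: 50.2
```

```bash
python3 -m creep '{"translation":[[-2,0,0],[-2,0,0.1],[0,0,0]],"rotation":[[0,0,0],[0,0,0],[0,0,0]],"claw":[50,50,50]}'
```

```text
time: 17.5
tool_pos: [590.5, -90.9, 100.4]
tcp_rot: [-180.0, 0.0, 85.4]
ft_force: [-5.3, -0.7, 7.5]
finger_gap: 49.8
```

```bash
python3 -m creep '{"translation":[[-2,0,0.15],[-2,0,0.2],[0,0,0]],"rotation":[[0,0,0],[0,0,0],[0,0,0]],"claw":[50,50,50]}'
```

```text
time: 17.8
tool_pos: [590.1, -95.0, 100.0]
tcp_rot: [-180.0, 0.0, 85.3]
ft_force: [-5.3, 0.7, 8.0]
finger_gap: 49.8
```

```bash
python3 -m creep '{"translation":[[-2,0,0.2],[-2,0,0.25],[0,0,0]],"rotation":[[0,0,0],[0,0,0],[0,0,0]],"claw":[50,50,50]}'
python3 - <<'E'
from h import *
for n in("scene","top"):
    s=snapshot(n)["frame"][:,:,::-1]; s=s[190:350,140:330] if n=="scene" else s[150:260,270:430]
    cv2.imwrite(f"pics/{n}6.png",cv2.resize(s,None,fx=4 if n=="scene" else 5,fy=3.7 if n=="scene" else 5,interpolation=cv2.INTER_CUBIC))
E
```

```text
time: 18.1
tool_pos: [589.7, -99.0, 99.4]
tcp_rot: [-180.0, 0.0, 85.3]
ft_force: [-6.0, -0.5, 6.8]
finger_gap: 50.1
```

View pics/scene6.png

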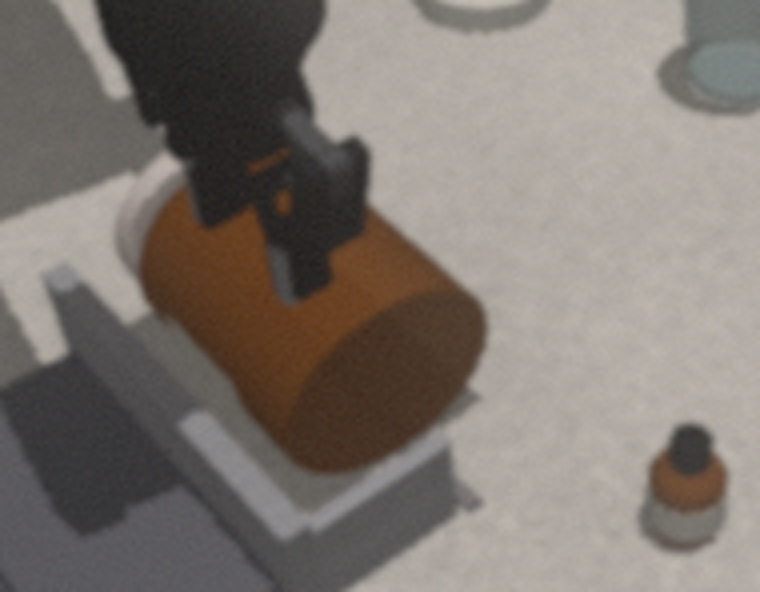

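View pics/top6.png

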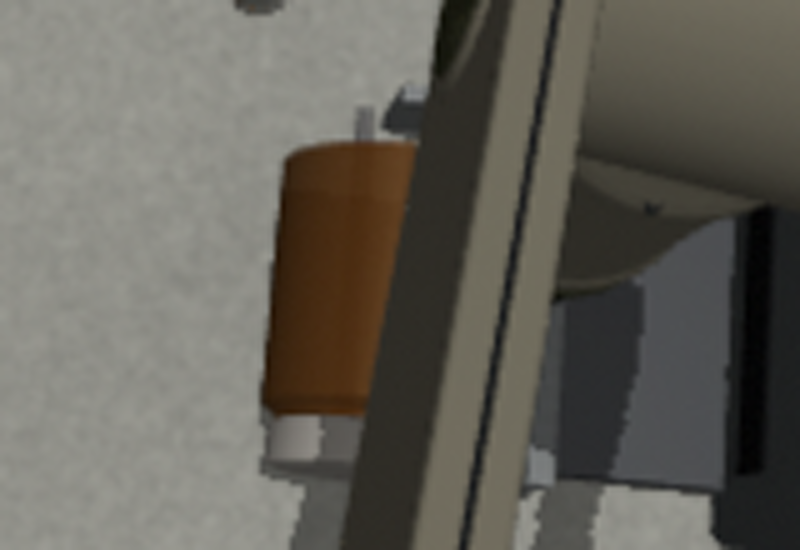

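```bash
python3 -m creep '{"translation":[[0,0,-1],[0,0,-8],[0,0,-15],[0,0,-15],[0,0,0],[0,0,0],[0,0,0]],"rotation":[[0,0,0],[0,0,0],[0,0,0],[0,0,0],[0,0,0],[0,0,0],[0,0,0]],"claw":[50,50,50,50,30,10,0]}'
python3 - <<'E'
from h import *
for n in("scene","top"):
    s=snapshot(n)["frame"][:,:,::-1]; s=s[190:350,140:330] if n=="scene" else s[150:260,270:430]
    cv2.imwrite(f"pics/{n}7.png",cv2.resize(s,None,fx=4 if n=="scene" else 5,fy=3.7 if n=="scene" else 5,interpolation=cv2.INTER_CUBIC))
E
```

```text
time: 18.9
tool_pos: [589.9, -98.4, 137.6]
tcp_rot: [-180.0, -0.0, 85.4]
ft_force: [0.5, 1.0, -0.6]
finger_gap: 6.7
```

View pics/scene7.png

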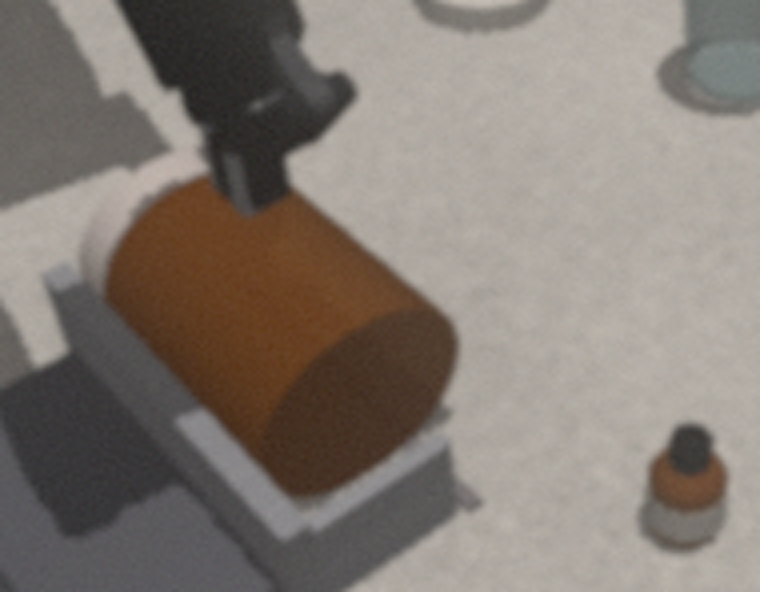

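View pics/top7.png

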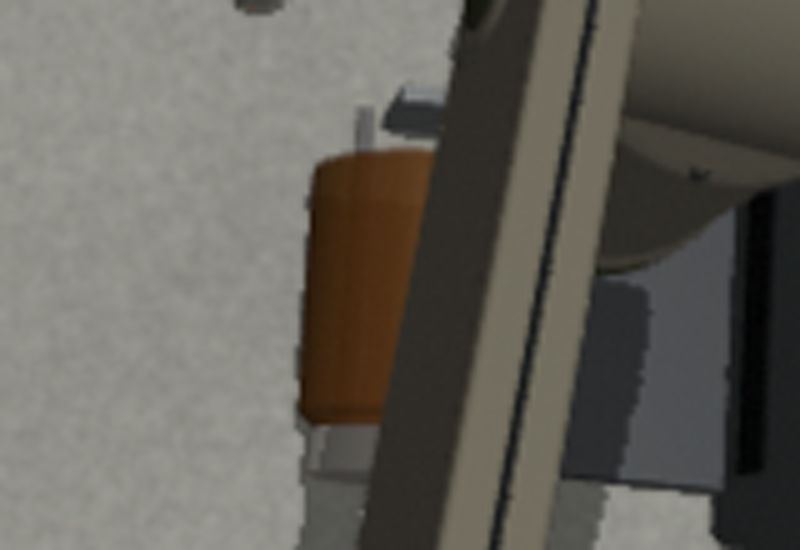

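```bash
python3 -m creep '{"translation":[[0,-10,0],[0,-25,0],[0,-30,0],[0,-30,0],[0,-17,0],[0,0,0]],"rotation":[[0,0,0],[0,0,0],[0,0,0],[0,0,0],[0,0,0],[0,0,0]],"claw":[0,0,0,0,0,0]}'
python3 - <<'E'
from jm import *
for n in("scene","top"):
    s=snapshot(n)["frame"][:,:,::-1]; s=s[190:350,100:290] if n=="scene" else s[150:260,270:430]
    cv2.imwrite(f"pics/{n}8.png",cv2.resize(s,None,fx=4 if n=="scene" else 5,fy=3.7 if n=="scene" else 5,interpolation=cv2.INTER_CUBIC))
E
```

```text
time: 19.6
tool_pos: [476.2, -89.0, 137.3]
tcp_rot: [-179.9, -0.0, 85.3]
ft_force: [0.1, 0.1, -0.0]
finger_gap: 0.0
```

View pics/scene8.png

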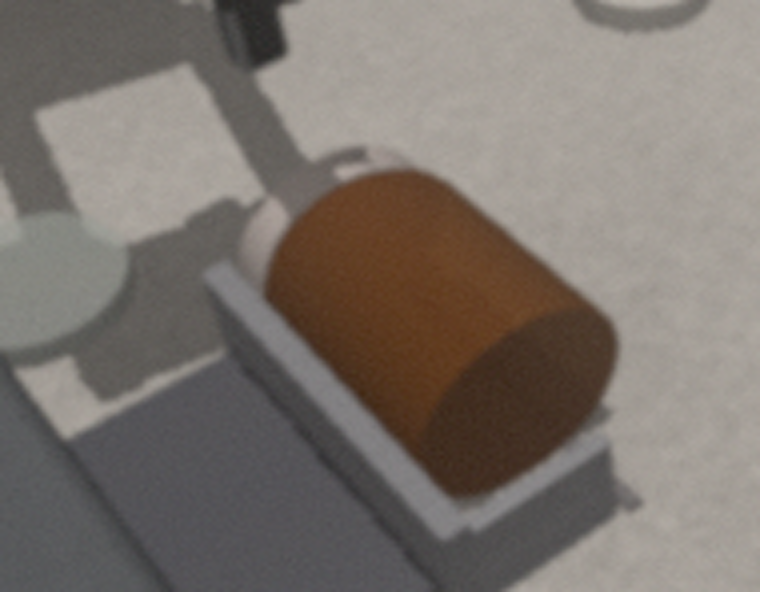

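View pics/top8.png

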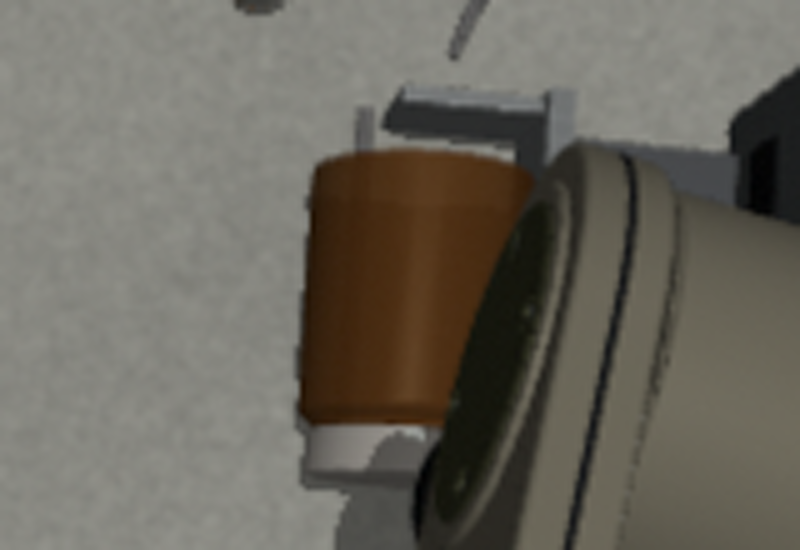

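Run:
```python
from jm import *
t=snapshot("top")
print(jar(t,[(312,175),(306,285),(302,395)]))
for n,p,z in [("base",(420,150),100),("capjoint",(370,423),99),("cap end",(370,473),95)]: print(n,onz(t,*z2(p),z).round(1))
print("before base",onz(t,*z2((207,122)),100).round(1))
```

```text
jar y@598 -0.4 yaw 90.00 deg cradle y 99.8
base [642.9 -91.7 100. ]
capjoint [524.8 -68.1  99. ]
cap end [504.  -68.4  95. ]
before base [654.7  -0.  100. ]
```

```bash
sed -i 's/\[0,-.1\]/[-60,-.08],x_scale=[50,.1]/' jm.py
python3 - <<'E'
from jm import *
t=snapshot("top")
print(jar(t,[(312,175),(306,285),(302,395)]))
print(jar(t,[(190,160),(181,270),(171,385)]))
E
```

```text
jar y@598 -98.7 yaw -3.35 deg cradle y 2.0
jar y@598 -41.1 yaw -4.94 deg cradle y 59.2
```

```bash
python3 -m creep '{"translation":[[0,0,0],[0,0,0],[0,0,0],[0,0,0],[0,0,0],[0,0,0],[0,0,0],[0,0,0],[0,0,0],[0,0,0]],"rotation":[[0,0,0.145],[0,0,0.145],[0,0,0.145],[0,0,0.145],[0,0,0.145],[0,0,0.145],[0,0,0.145],[0,0,0.145],[0,0,0.145],[0,0,0.145]],"claw":[0,0,0,0,0,0,0,0,0,0]}'
python3 -m creep '{"translation":[[0,0,0],[0,0,20],[0,0,30],[0,0,30],[0,0,13],[0,0,0]],"rotation":[[0,0,0.13],[0,0,0],[0,0,0],[0,0,0],[0,0,0],[0,0,0]],"claw":[0,0,0,0,0,0]}'
python3 -m creep '{"translation":[[0,0,0],[0,0,0],[0,0,0]],"rotation":[[0,0.08,0],[0,0.09,0],[0,0,0]],"claw":[0,0,0]}'
python3 - <<'E'
from jm import *
for n in("scene","top"):
    s=snapshot(n)["frame"][:,:,::-1]; s=s[150:310,100:290] if n=="scene" else s[150:260,270:430]
    cv2.imwrite(f"pics/{n}9.png",cv2.resize(s,None,fx=4 if n=="scene" else 5,fy=3.7 if n=="scene" else 5,interpolation=cv2.INTER_CUBIC))
E
```

```text
time: 20.8
tool_pos: [479.3, -89.5, 137.8]
tcp_rot: [-180.0, 0.0, 1.9]
ft_force: [0.4, 0.6, -0.6]
finger_gap: 0.2
time: 21.4
tool_pos: [477.1, -88.9, 42.7]
tcp_rot: [-179.9, 0.3, -5.2]
ft_force: [-0.6, 0.0, 0.6]
finger_gap: 0.0
time: 21.7
tool_pos: [477.2, -89.0, 45.0]
tcp_rot: [-180.0, -9.8, -5.2]
ft_force: [-1.1, 0.2, -0.3]
finger_gap: 0.1
```

View pics/scene9.png

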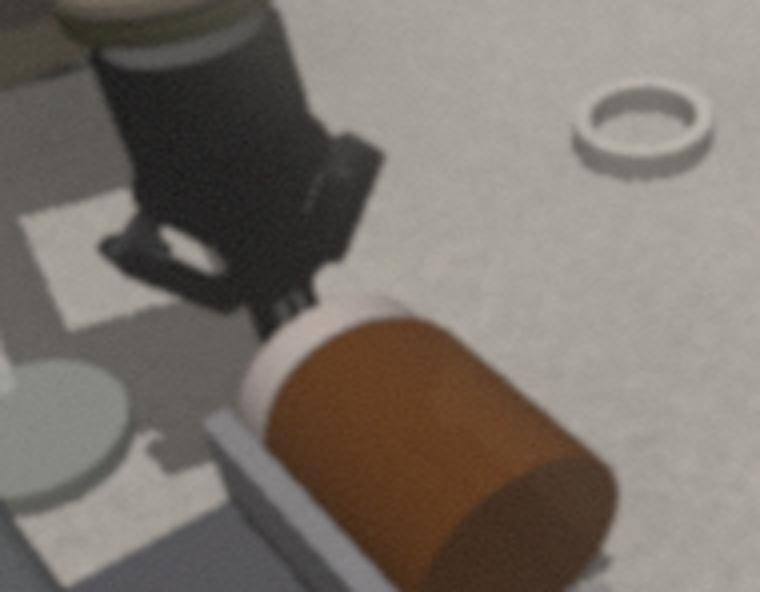

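View pics/top9.png

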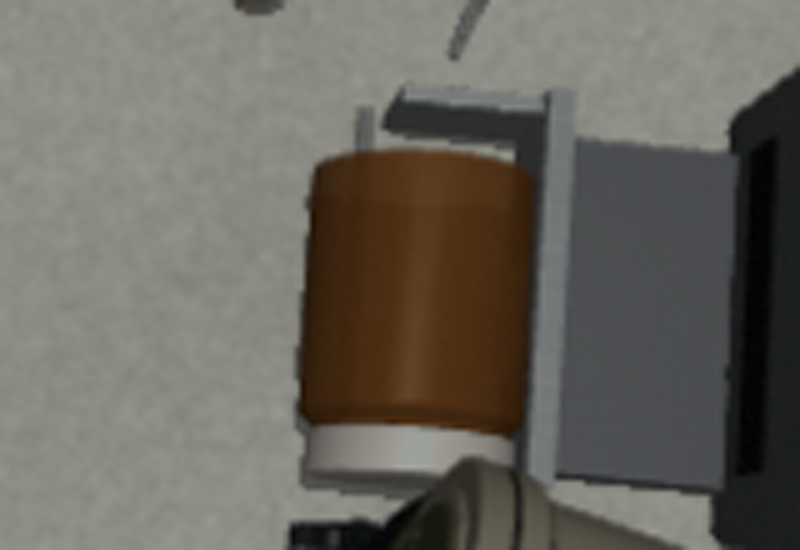

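```bash
python3 -m creep '{"translation":[[4.9,0,0.9],[4.9,0,0.9],[0,0,0]],"rotation":[[0,0,0],[0,0,0],[0,0,0]],"claw":[0,0,0]}'
python3 -m creep '{"translation":[[1.5,0,0.26],[1.5,0,0.26],[0,0,0]],"rotation":[[0,0,0],[0,0,0],[0,0,0]],"claw":[0,0,0]}'
```

```text
time: 22.1
tool_pos: [490.2, -90.6, 45.6]
tcp_rot: [180.0, -9.8, -5.2]
ft_force: [-0.2, -0.2, 0.2]
finger_gap: 0.1
time: 22.4
tool_pos: [491.6, -90.5, 44.7]
tcp_rot: [-180.0, -9.7, -5.2]
ft_force: [0.1, 1.1, 0.0]
finger_gap: 0.1
```

```bash
python3 -m creep '{"translation":[[1,0,0.17],[1,0,0.17],[0,0,0]],"rotation":[[0,0,0],[0,0,0],[0,0,0]],"claw":[0,0,0]}'
```

```text
time: 22.7
tool_pos: [493.6, -90.8, 44.8]
tcp_rot: [180.0, -9.7, -5.2]
ft_force: [-0.8, 0.2, 0.2]
finger_gap: 0.0
```

```bash
python3 -m creep '{"translation":[[1,0,0.17],[1,0,0.17],[0,0,0]],"rotation":[[0,0,0],[0,0,0],[0,0,0]],"claw":[0,0,0]}'
```

```text
time: 23.0
tool_pos: [494.7, -90.8, 44.5]
tcp_rot: [-180.0, -9.6, -5.2]
ft_force: [-7.3, 1.1, 4.1]
finger_gap: 0.1
```

```bash
python3 -m creep '{"translation":[[1,0,0.17],[1,0,0.17],[1,0,0.17],[0,0,0]],"rotation":[[0,0,0],[0,0,0],[0,0,0],[0,0,0]],"claw":[0,0,0,0]}'
```

```text
time: 23.4
tool_pos: [497.6, -91.1, 44.5]
tcp_rot: [-180.0, -9.6, -5.2]
ft_force: [-6.3, 0.8, 5.1]
finger_gap: 0.0
```

```bash
python3 -m creep '{"translation":[[1,0,0.1],[1.5,0,0.2],[1.5,0,0.2],[1.5,0,0.2],[1.5,0,0.2],[1.5,0,0.25],[0,0,0]],"rotation":[[0,0,0],[0,0,0],[0,0,0],[0,0,0],[0,0,0],[0,0,0],[0,0,0]],"claw":[0,0,0,0,0,0,0]}'
```

```text
time: 24.1
tool_pos: [506.2, -91.8, 44.6]
tcp_rot: [-180.0, -9.6, -5.2]
ft_force: [-4.4, 0.4, 2.4]
finger_gap: -0.1
```

```bash
python3 -m creep '{"translation":[[1.5,0,0.25],[1.5,0,0.25],[1.5,0,0.25],[1.5,0,0.25],[1.5,0,0.25],[0,0,0]],"rotation":[[0,0,0],[0,0,0],[0,0,0],[0,0,0],[0,0,0],[0,0,0]],"claw":[0,0,0,0,0,0]}'
python3 - <<'E'
from jm import *
for n in("scene","top"):
    s=snapshot(n)["frame"][:,:,::-1]; s=s[190:350,100:290] if n=="scene" else s[150:260,270:430]
    cv2.imwrite(f"pics/{n}10.png",cv2.resize(s,None,fx=4 if n=="scene" else 5,fy=3.7 if n=="scene" else 5,interpolation=cv2.INTER_CUBIC))
E
```

```text
time: 24.7
tool_pos: [513.9, -92.5, 44.7]
tcp_rot: [-180.0, -9.6, -5.2]
ft_force: [-4.2, 0.5, 2.0]
finger_gap: 0.0
```

View pics/top10.png

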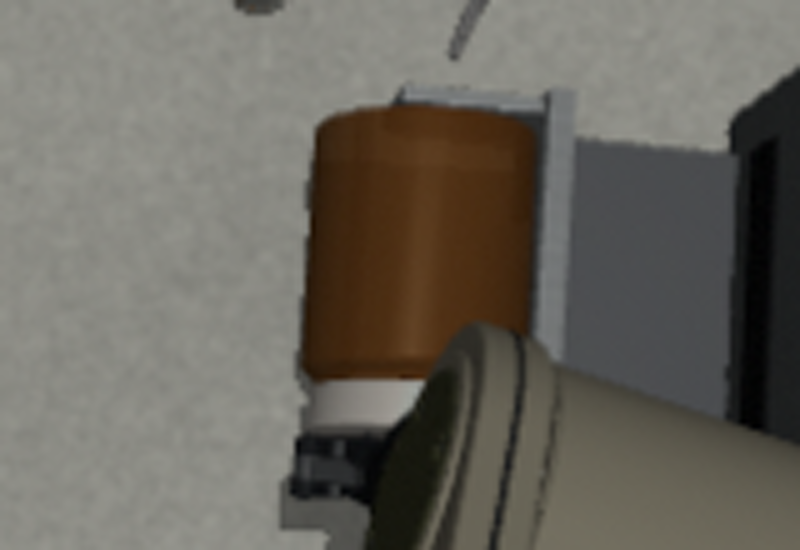

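View pics/scene10.png

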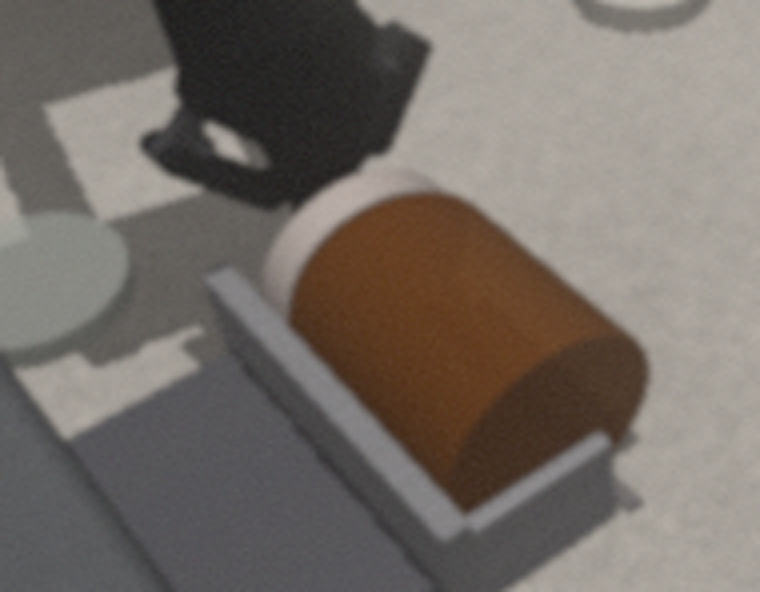

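```bash
python3 -m creep '{"translation":[[1.5,0,0.26],[1.5,0,0.26],[1.5,0,0.26],[1.5,0,0.26],[0,0,0]],"rotation":[[0,0,0],[0,0,0],[0,0,0],[0,0,0],[0,0,0]],"claw":[0,0,0,0,0]}'
python3 -m creep '{"translation":[[1,0,0.17],[1,0,0.17],[0,0,0]],"rotation":[[0,0,0],[0,0,0],[0,0,0]],"claw":[0,0,0]}'
```

```text
time: 25.3
tool_pos: [520.9, -93.2, 45.1]
tcp_rot: [-180.0, -9.7, -5.2]
ft_force: [-1.7, 0.2, -1.4]
finger_gap: 0.1
time: 25.6
tool_pos: [522.9, -93.4, 45.2]
tcp_rot: [180.0, -9.8, -5.2]
ft_force: [-1.0, -0.6, -2.1]
finger_gap: -0.3
```

```bash
python3 -m creep '{"translation":[[0.7,0,0.12],[0.7,0,0.12],[0,0,0]],"rotation":[[0,0,0],[0,0,0],[0,0,0]],"claw":[0,0,0]}'
```

```text
time: 25.9
tool_pos: [524.3, -93.5, 45.2]
tcp_rot: [-180.0, -9.7, -5.2]
ft_force: [-2.5, -0.6, -0.9]
finger_gap: -0.1
```

```bash
python3 -m creep '{"translation":[[0.7,0,0.12],[0.5,0,0.1],[0,0,0]],"rotation":[[0,0,0],[0,0,0],[0,0,0]],"claw":[0,0,0]}'
```

```text
time: 26.2
tool_pos: [525.5, -93.7, 45.2]
tcp_rot: [180.0, -9.8, -5.2]
ft_force: [-2.9, -0.8, -1.0]
finger_gap: 0.5
```

```bash
python3 -m creep '{"translation":[[0.7,0,0.12],[0.5,0,0.1],[0,0,0]],"rotation":[[0,0,0],[0,0,0],[0,0,0]],"claw":[0,0,0]}'
```

```text
time: 26.5
tool_pos: [526.5, -93.7, 45.0]
tcp_rot: [-180.0, -9.7, -5.2]
ft_force: [-3.4, 0.4, -1.4]
finger_gap: 0.1
```

```bash
python3 -m creep '{"translation":[[0.7,0,0.12],[0,0,0]],"rotation":[[0,0,0],[0,0,0]],"claw":[0,0]}'
```

```text
time: 26.7
tool_pos: [526.6, -93.6, 44.8]
tcp_rot: [-180.0, -9.6, -5.2]
ft_force: [-7.7, 1.4, 1.2]
finger_gap: 0.3
```

```bash
python3 -m creep '{"translation":[[0.7,0,0.12],[0,0,0]],"rotation":[[0,0,0],[0,0,0]],"claw":[0,0]}'
python3 - <<'E'
from jm import *
for n in("scene","top"):
    s=snapshot(n)["frame"][:,:,::-1]; s=s[190:350,100:290] if n=="scene" else s[150:260,270:430]
    cv2.imwrite(f"pics/{n}11.png",cv2.resize(s,None,fx=4 if n=="scene" else 5,fy=3.7 if n=="scene" else 5,interpolation=cv2.INTER_CUBIC))
E
```

```text
time: 26.9
tool_pos: [526.7, -93.6, 44.7]
tcp_rot: [-180.0, -9.6, -5.2]
ft_force: [-11.1, 1.5, 4.1]
finger_gap: 0.0
```

View pics/top11.png

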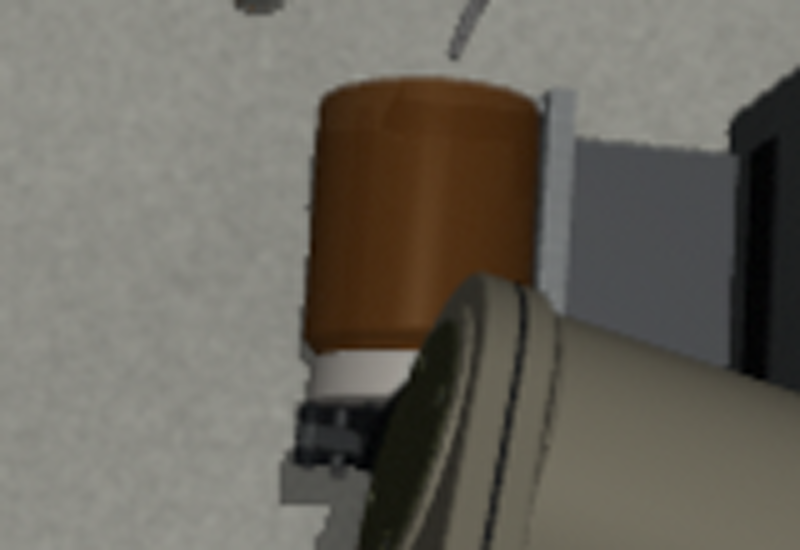

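View pics/scene11.png

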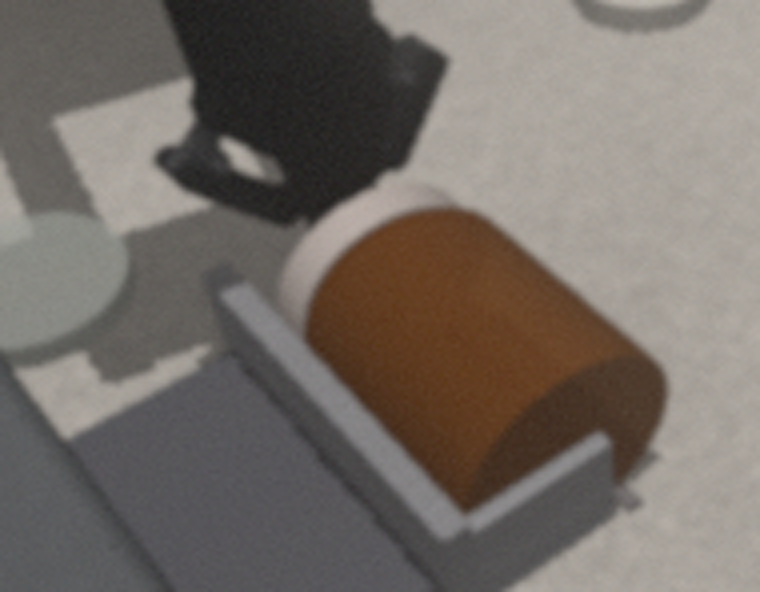

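```bash
python3 -m creep '{"translation":[[-1,0,-0.17],[-2,0,-0.35],[-8,0,-1.4],[-20,0,-3.4],[-20,0,-3.4],[0,0,0]],"rotation":[[0,0,0],[0,0,0],[0,0,0],[0,0,0],[0,0,0],[0,0,0]],"claw":[0,0,0,0,0,0]}'
python3 -m creep '{"translation":[[-20,0,-10],[-10,0,-30],[-10,0,-40],[0,0,-40],[0,0,-20],[0,0,0],[0,0,0]],"rotation":[[0,0,0],[0,0,0],[0,0,0],[0,0,0],[0,0,0],[0,0,0],[0,0,0]],"claw":[0,0,0,0,0,0,0]}'
python3 - <<'E'
from jm import *
for n in("scene","top"):
    q=snapshot(n); s=q["frame"][:,:,::-1]; s=s[190:350,100:290] if n=="scene" else s[150:260,270:430]
    cv2.imwrite(f"pics/{n}12.png",cv2.resize(s,None,fx=4 if n=="scene" else 5,fy=3.7 if n=="scene" else 5,interpolation=cv2.INTER_CUBIC))
print(jar(q,[(320,118),(312,225),(305,335)]))
E
```

```text
time: 27.6
tool_pos: [474.7, -88.9, 44.7]
tcp_rot: [-180.0, -9.7, -5.2]
ft_force: [-0.0, 0.7, 0.1]
finger_gap: 0.3
time: 28.3
tool_pos: [414.6, -83.8, 177.1]
tcp_rot: [180.0, -9.9, -5.2]
ft_force: [-0.4, -0.0, -0.4]
finger_gap: 0.3
jar y@598 -99.6 yaw -4.68 deg cradle y 1.1
```

View pics/top12.png

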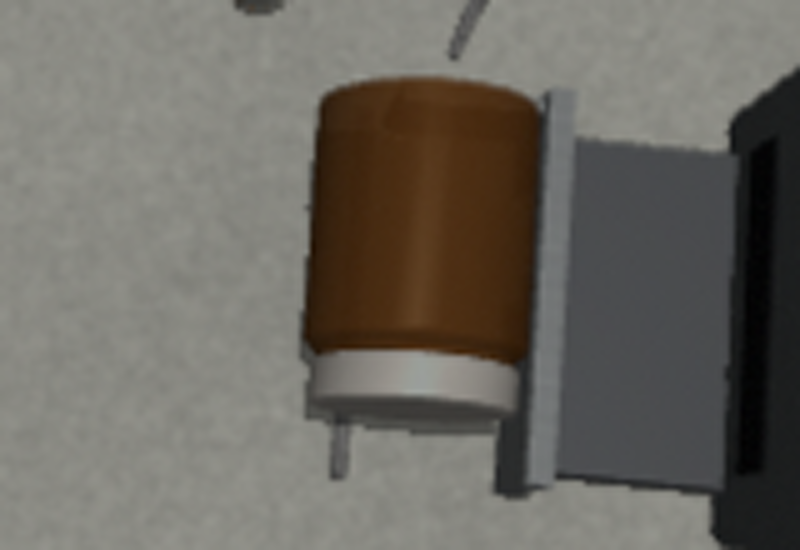

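View pics/scene12.png

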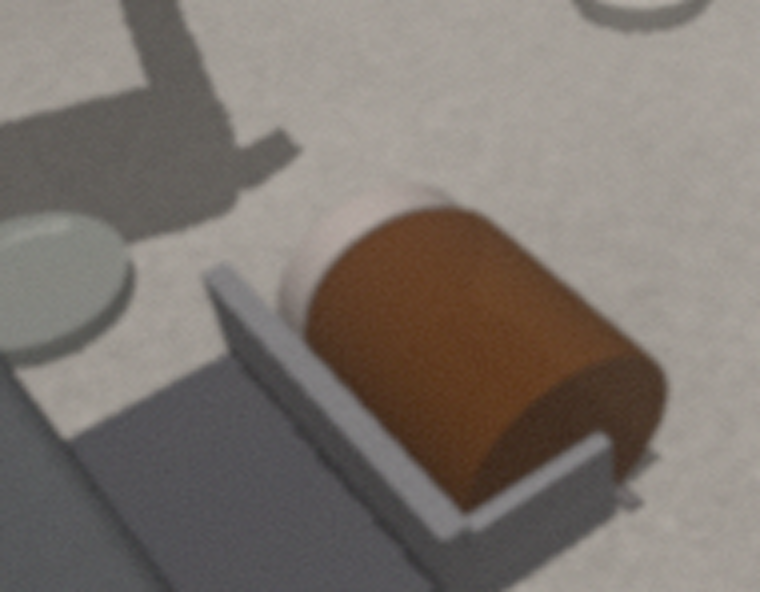

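Run:
```python
from bench import *
print(hand_in())
```

```text
the job is handed in; nothing more can be done
None
```

I rolled the jar into the cradle with two fingertips on top of its barrel, in four light strokes. The fourth took it over the entry bead, where I lifted off and it rolled down to the stop rail by itself. I then pushed it about 32 mm by its cap end until its base met the end plate, backed the hand away, and handed the job in. The clock stood at about 28 s of the 72 s allowed.

**Forces:** the press mostly read 7 to 12 N (up to about 14.6 N with the sideways part). The cap push read 2 to 8 N, rising to about 12 N at the end plate. These were read at the end of each move, so brief peaks in between would not show.

**Last checks:**
- **Position:** the top camera put the jar at about 1 mm in cradle y, within about 0.5° of parallel to the rail.
- **End plate:** contact showed as a sharp rise in push force with almost no further hand travel. The base edge was at the same image position before and after I backed off. I did not measure the remaining gap directly.
- **Bystanders:** I did not measure all of them again. The views I looked at showed none disturbed, and the hand stayed well clear of them.
- **Disagreement:** the two cameras put the cradle's near end and the end plate up to about 5 mm apart along the cradle's length. I used the force rise, not the pictures, to decide when the jar was home.

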